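# Pry the die block up its pins and pack it

## Robot

A 6-joint arm with a two-finger parallel gripper is mounted at the origin on the work surface. World frame = base frame: x ahead of the robot, y to its left, z up, the work surface at z = 0. Lengths are in mm, angles in rad, forces in N, time in s.
With the tool pointing down it reaches from about 300 to 775 mm from the base axis. Payload 14.6 kg.
Tool frame: the origin (TCP) lies at the very end of the fingers, on their centre line; the grasp point (between the pads) lies manip.grip_depth behind it (manip.grip_depth is the distance from the TCP to the grasp point, in mm); x points along the fingers, z is the direction in which the jaws open and shut, and the axes are right-handed (so a half turn about x gives the same grasp; the last joint's range is limited). The gripper opens to 94 mm and grips with 3 to 60 N. Pads are 16 mm wide; open, the fingers measure 119 mm over their backs; the gripper's body (75 mm by 177 mm) begins 78 mm behind the grasp point.
Start: joints at [1.07, 0.3, 1.521, -0, 1.321, -0.067], TCP at [231.173, 499.047, 205.446] pointing down, gripper open.
Joint ranges: [-3.03, 3.03], [-0.79, 2.21], [0.23, 2.52], [-1.04, 4.18], [0, 3.07], [-2.55, 2.55]. Speed limits (rad/s): [2.22, 2.22, 2.57, 3.14, 3.14, 3.14].

## Interface

Orientations are given as [roll, pitch, yaw] about the fixed x, y, z axes, in that order (R = Rz(yaw) Ry(pitch) Rx(roll)).
In Python, from cell import manip gives the robot as it stands.
- The arm moves only by the tool step_arm, never from a script. Its argument "commands" is one flat list of numbers, 7 for each row, row after row: the shift along the tool's x, y, z in m, then the turn, a rotation vector about the tool's x, y, z in degrees, then the finger opening in m, from 0 to 0.094. A call has 1 to 5 rows; each row shifts and turns the commanded pose from where the row before left it, along the tool's axes as they then stand; what a row does not reach is not made up. A row lasts 1/8 s, in which the tool goes at most 62.5 mm and 10.7 degrees, less where a joint would pass 70% of its speed; a pose out of reach is approached as far as the arm can. A call with a gripper value outside its range is refused whole. The fingers move at their own pace and stop on an object; "squeeze" is the grip in N (left out, the last holds). Time passes only in rows, so rows that do not move let the fingers close. It gives the time, the measured TCP pose, the force and the opening at its end, in the units of the state.
- manip.read_state(): the state, without advancing time (a new reading comes with each control period).
- manip.camera(name): name is "scene" or "top" or "wrist"; returns the picture (384x512x3 uint8, red, green, blue); there is no depth.
- manip.camera_model(name): a dict with "intrinsics" (3x3 intrinsics, pixels), "origin" and "orientation" of the camera in the world; the wrist camera has in their place "tool_from_camera" (4x4, takes a point from camera to tool coordinates, whose origin is the TCP and whose axes are the tool frame's). Camera axes: x right, y up, looking along -z (the intrinsics and any distortion apply to the point x, -y, -z); pixel columns grow to the right and rows downward; lengths in mm; the calibration is good to about 2 mm. A picture is of the moment at which its call begins: read the wrist's pose just before it. camera_model takes no time and is no camera call.
- manip.sign_off(): hands the job in, once; it reports no verdict.
Trained networks look in the newest picture that a camera, given by its name, has taken for a name from the list of things; names that differ only in an ending like _2 or _b are one class to them, and where a whole thing is asked for, a point or a joint stands for the part that bears it (a point fixed in the world has none). Each returns a list of dicts, best first, with "score" (0 to 1); they miss things now and then, are a little off and sometimes report something else, mostly with a low value. They report only what shows in the picture. A call takes as long as a camera call.
- manip.find_in(thing, camera): "centre" ([row, column] in pixels, amid what is visible of it).
- manip.outline_of(thing, camera): "pixels" (384x512 bool, what is visible of it) and "centre" ([row, column] in pixels, amid what is visible of it).
The state is a dict: "clock": time; "joints": joint angles; "qd": joint speeds; "effort": joint torques, N m; "eef_pos": TCP position; "eef_rot": TCP orientation; "wrist_force": force on the tool from outside, world axes, zero at the start; "moment": the same for the moment, N m; "finger_gap": finger opening in mm.
Only numpy, scipy, OpenCV 4.12 (cv2) and the standard library are available. Lean on these libraries where they do the work, as an engineer would, in place of code of your own. Each camera call takes 0.05 s, during which the arm holds its last target. There are 200 camera calls.

## Task

The heavy steel die block is stuck down on its two guide pins. Lay the pry bar over the fulcrum with its tip under the block's edge and lever the block all the way up to the stop collars, without straining the bar once it has arrived; then slide the wooden packing lengthwise under the front of the raised block, flat and square, until it presses gently but firmly against the pedestal, and let go of it there. Leave the bar resting over the fulcrum with its tip under the block, and leave the jar, brush and clamp alone.

Things in the scene. Friction and masses are not known exactly. Their poses are not given: they have to be found in the camera images.
- board: Grey steel base plate, 12 mm thick, screwed to the bench. Origin on the bench under the die block's centre; z up. It reaches from x -130 to +70 mm and y -75 to +75, with a tongue 80 mm wide on to y -155 for the fulcrum. The bar goes in from the -y side, the packing from the front, the -x side. Two pins with stop collars at (20,10) and (-20,-10) mm stand 92 mm above the bench.
- block (a joint): Height of the die block in m: 0 down on the pedestal, 0.012 fully up at the stop collars. Steel, 110 x 110 x 30 mm, centred over the board's origin. It slides stiffly on its pins: about 2 kg of weight, 30 N of friction and 250 N per m/s, and stays where it is left. At the collars it goes no further and the force climbs.
- lip (a point): Middle of the block's lower edge on its -y side (board y -55 mm); rises with the block; 34 mm above the bench when down. Axes as the board's. The gap under the overhang, from the plate up, is 22 mm with the block down, 34 mm with it up.
- pedestal (a point): Foot of the pedestal's front face, at (-30, 0, 12) mm on the board; axes as the board's. The pedestal, 60 (x) x 44 (y) mm and 22 mm high, stands on the plate under the block's centre; the block overhangs it by 25 mm at the front and 33 mm on the bar's side.
- fulcrum: Dark steel fulcrum block fixed on the tongue, 50 mm long along its x, 24 mm wide, with a rounded ridge of 8 mm radius along its x. Origin at the centre of its underside, on the plate; ridge top 28 mm above the origin, 40 mm above the bench. It stands 42 to 58 mm from the block's edge.
- bar: Loose pry bar, 280 mm, 0.33 kg, flat on the bench at first. Origin at its underside, balance point at x +5 mm; x along the bar to the tip, z up. Steel 20 mm wide, 8 mm thick from x -40 to +138 mm; wooden handle 24 mm wide, 16 mm high from x -130 to -40 mm; undersides flush. With the tip 17 mm under the block and the bar on the fulcrum, the handle stands up at a slope of 1 in 4 to 1 in 2.8.
- bar_tip (a point): Tip end of the bar, x +150 mm, 2.5 mm above its underside; the last 12 mm are 5 mm thick. Tip 17 mm under, a press on the handle at x -100 mm of about 10 to 18 N raises the block; once it meets the collars, stop at 3 to 6 N more. Over 150 N on the fulcrum (27 to 37 N on the handle) the bar is strained.
- packing: Loose packing: plain block of pale wood, 110 mm long (its x), 30 mm wide (y), 31 mm high (z), 90 g. Origin at the centre of its underside. Either end may go in first. Home, it lies flat on the plate, its leading end against the pedestal's front face, its origin at (-85, 0, 12) mm on the board. Forcing it home with over 35 N is too much.
- jar: Bystander: round jar, 60 mm across, 60 mm high, origin under its centre.
- brush: Bystander: flat brush lying on the bench, about 170 mm long, 50 mm wide, 14 mm high; origin at its underside near the ferrule.
- clamp: Bystander: small cast C-clamp lying on its side, about 135 x 65 x 14 mm; origin at its underside near the middle.

How it is judged (in metres and radians):
On the way, in this order (a step that is already met when the one before it is completed fails the run):
1. the bar, bearing on the fulcrum with its tip under the block, has raised the block to its stop collars (value of joint block above 0.0113 m and contact force between bar and fulcrum above 20 N and y of bar_tip in the frame of board above -0.05 m and x of bar_tip in the frame of board between -0.05 and 0.05 m), for 0.2 s.
2. the packing lies under the front of the block and is pressed against the pedestal with more than 3 N (x of packing in the frame of board between -0.0875 and -0.08 m and y of packing in the frame of board between -0.025 and 0.025 m and z of packing in the frame of board between 0.009 and 0.015 m and angle between the x axis of packing and the x axis of board, either way round below 0.12 rad and contact force between packing and board above 3 N), for 0.1 s.
At the end, for the whole second after the job is handed in: Block at least 10.8 mm up (of 12); packing flat on the plate, its end within 2.5 mm of the pedestal, within 25 mm of the block's middle line and 0.12 rad of square; bar resting on the fulcrum, tip at least 5 mm under the block's edge; all at rest (value of joint block above 0.0108 m and contact force between bar and fulcrum above 0.5 N and linear speed of each of bar, packing below 0.01 m/s and y of bar_tip in the frame of board above -0.05 m and x of bar_tip in the frame of board between -0.05 and 0.05 m and x of packing in the frame of board between -0.0875 and -0.08 m and y of packing in the frame of board between -0.025 and 0.025 m and z of packing in the frame of board between 0.009 and 0.015 m and angle between the x axis of packing and the x axis of board, either way round below 0.12 rad); the robot touches nothing.
It fails at once if the bar is strained: it bears on the fulcrum with more than 150 N (contact force between bar and fulcrum above 150 N).
It fails at once if the packing is forced: within 10 mm of home it presses on the fixture with more than 35 N (contact force between packing and board above 35 N and x of packing in the frame of board between -0.095 and -0.07 m).
It fails at once if the jar is moved by more than 15 mm (distance of jar from where it was at the start of the episode above 0.015 m).
It fails at once if the brush is moved by more than 15 mm (distance of brush from where it was at the start of the episode above 0.015 m).
It fails at once if the clamp is moved by more than 15 mm (distance of clamp from where it was at the start of the episode above 0.015 m).
It also fails if it takes over 72 s, if anything falls off the work surface, if the arm or the gripper's body presses on something with over 40 N, if the wrist force passes 120 N, or if a joint passes its speed limit or range.

## Working session

There is one attempt and no reset: what is moved stays moved. The work goes in short steps, Python scripts to look and compute and a tool call to move; the robot and the scene stay as the last step left them, time stands still between calls to the robot, and variables do not carry over. Pictures are saved under pics/ and viewed, about 8 in all and at most 12, crops included, and the job is handed in when it is done.

Besides the shell and the picture viewer there is one more tool, called after "Request:" by a JSON object that holds its "api" and its "payload". step_arm: Moves the arm, as the interface text tells. Its arguments: {"type":"object","properties":{"commands":{"type":"array"},"squeeze":{"type":"number"}},"required":["commands"]}

```bash
ls; mkdir -p pics
cat > h.py <<'E'
import numpy as np, cv2
from cell import manip
from scipy.spatial.transform import Rotation as R
def rot(o):
    o=np.array(o,float)
    return o if o.shape==(3,3) else R.from_euler('xyz',o).as_matrix()
def model(cam):
    m=manip.camera_model(cam); K=np.array(m['intrinsics'],float)
    if 'origin' in m: return K,np.array(m['origin'],float),rot(m['orientation']),m
    s=manip.read_state(); T=np.array(m['tool_from_camera'],float); Rt=rot(s['eef_rot'])
    return K,np.array(s['eef_pos'])+Rt@T[:3,3],Rt@T[:3,:3],m
def ray(px,z,M):
    K,o,Rc,_=M  # px=(col,row)
    p=np.atleast_2d(np.array(px,float)); d=np.linalg.solve(K,np.c_[p,np.ones(len(p))].T).T
    d=(d*[1,-1,-1])@Rc.T
    return o+d*((z-o[2])/d[:,2])[:,None]
def proj(P,M):
    K,o,Rc,_=M; q=(np.atleast_2d(P)-o)@Rc*[1,-1,-1]; q=q@K.T
    return q[:,:2]/q[:,2:]
E
python3 - <<'E'
from h import *
s=manip.read_state(); print({k:np.round(v,3) for k,v in s.items()}, manip.grip_depth)
for c in('top','scene'):
    im=manip.camera(c); cv2.imwrite(f'pics/{c}0.png',cv2.resize(im[:,:,::-1],(800,600),interpolation=cv2.INTER_CUBIC))
    M=model(c); print(c,M[3])
    for t in ('board','block','fulcrum','bar','bar_tip','packing','jar','brush','clamp','lip','pedestal'):
        for f in (manip.find_in(t,c)[:2]): print(t,np.round(f['centre'],1),round(f['score'],2),np.round(ray([f['centre'][1],f['centre'][0]],12,M)[0]))
E
```

```text
pics
{'clock': np.float64(0.0), 'joints': array([ 1.07 ,  0.3  ,  1.522,  0.   ,  1.321, -0.067]), 'qd': array([-0.001,  0.001,  0.   , -0.   , -0.002, -0.004]), 'effort': array([ 1.0000e-03, -5.3182e+01, -3.5274e+01,  7.1000e-02,  2.4000e-02,
       -0.0000e+00]), 'eef_pos': array([231.042, 498.818, 204.882]), 'eef_rot': array([ 3.056,  1.57 , -2.09 ]), 'wrist_force': array([-0.197,  0.457,  0.513]), 'moment': array([0.031, 0.025, 0.01 ]), 'finger_gap': np.float64(93.771)} 18.8
top {'intrinsics': array([[378.28194897,   0.        , 262.72261995],
       [  0.        , 378.28194897, 194.73582753],
       [  0.        ,   0.        ,   1.        ]]), 'origin': array([474.36022269,  12.16270193, 912.85833615]), 'orientation': array([ 0.11769365,  0.03304362, -1.59322044])}
board [123.  308.4] 0.65 [755. -76.  12.]
block [197.7 232.3] 0.88 [576. 113.  12.]
fulcrum [199.1 275.7] 0.7 [570.   9.  12.]
bar [250.3 353.2] 0.66 [ 445. -169.   12.]
bar_tip [252.5 351. ] 0.62 [ 440. -164.   12.]
bar_tip [210.6 240.2] 0.17 [545.  94.  12.]
packing [183.1 416.7] 0.78 [ 600. -327.   12.]
jar [248.6
[... 274 characters left out ...]
   [  0.        , 390.61912918, 200.8816515 ],
       [  0.        ,   0.        ,   1.        ]]), 'origin': array([1093.4781167 , -159.65434259,  930.36008142]), 'orientation': array([ 0.5559334 , -0.00349397,  1.1869311 ])}
board [194.5 267.1] 0.57 [557.  92.  12.]
block [187.4 274.6] 0.92 [543. 121.  12.]
fulcrum [205.1 240.2] 0.71 [561.  10.  12.]
bar [192.6 166. ] 0.76 [ 446. -168.   12.]
bar_tip [193.6 170.1] 0.89 [ 453. -159.   12.]
packing [261.3 120.8] 0.69 [ 604. -328.   12.]
jar [133.4 338.8] 0.76 [432. 386.  12.]
brush [275.9 235.6] 0.61 [749. -73.  12.]
clamp [181.6 369.3] 0.74 [625. 380.  12.]
lip [190.3 275.4] 0.84 [553. 119.  12.]
pedestal [192.  264.5] 0.92 [547.  88.  12.]
```

View pics/top0.png

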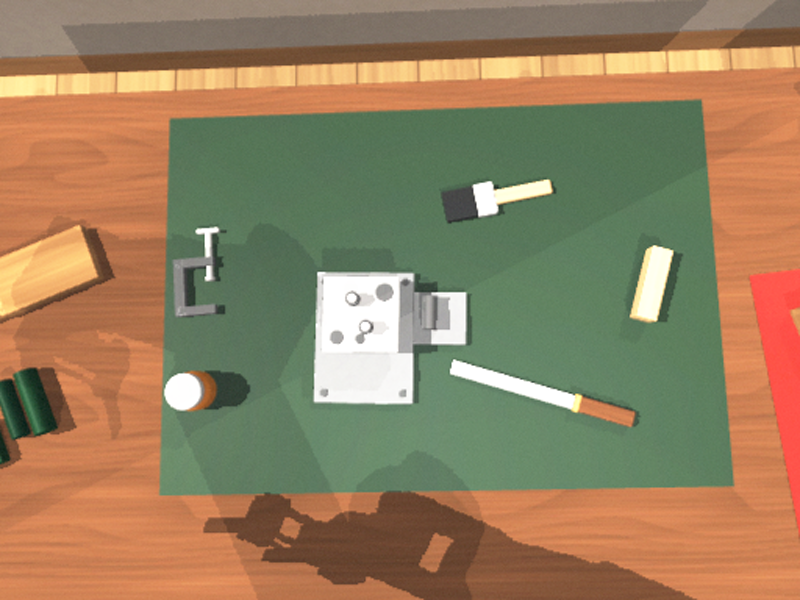

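View pics/scene0.png

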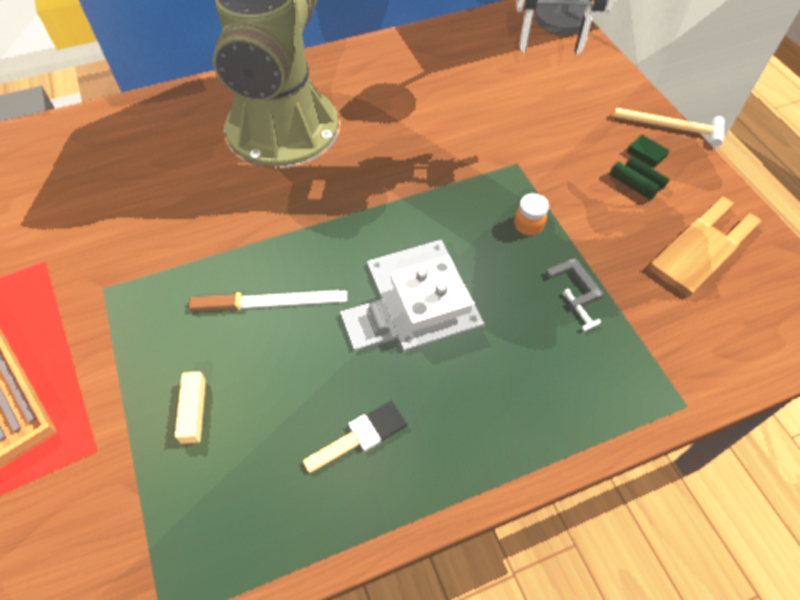

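```bash
cat > fit.py <<'E'
from h import *
from scipy.optimize import minimize
def box(x0,x1,y0,y1,z0,z1): return np.array([[x,y,z] for x in(x0,x1) for y in(y0,y1) for z in(z0,z1)],float)
PARTS=dict(board=[box(-130,70,-75,75,0,12),box(-40,40,-155,-70,0,12),box(-55,55,-55,55,34,64)],
 bar=[box(-40,138,-10,10,0,8),box(138,150,-10,10,0,5),box(-130,-40,-12,12,0,16)],
 packing=[box(-55,55,-15,15,0,31)],fulcrum=[box(-25,25,-12,12,0,18),box(-25,25,-4,4,18,28)])
def sil(name,p,M,z=0,S=4):
    out=np.zeros((384*S,512*S),np.uint8); c,s=np.cos(p[2]),np.sin(p[2])
    for b in PARTS[name]:
        w=b@np.array([[c,s,0],[-s,c,0],[0,0,1]])+[p[0],p[1],z]
        h=cv2.convexHull(proj(w,M).astype(np.float32)*S+S/2-.5)
        cv2.fillConvexPoly(out,np.round(h).astype(np.int32),1)
    return cv2.resize(out.astype(np.float32),(512,384),interpolation=cv2.INTER_AREA)
def fit(name,masks,p0,z=0):
    f=lambda q:sum(np.abs(sil(name,[q[0],q[1],q[2]/100],M,z)-m).sum() for m,M in masks)
    q0=np.array([p0[0],p0[1],p0[2]*100]); best=None
    for st in (15,4):
        r=minimize(f,q0,method='Nelder-Mead',options=dict(initial_simplex=[q0]+[q0+d for d in np.eye(3)*st],xatol=.05,fatol=.2)); q0=r.x
    return np.array([q0[0],q0[1],q0[2]/100]),r.fun
E
python3 - <<'E'
from fit import *
import pickle
D={}
for c in('top','scene'):
    im=manip.camera(c); D[c]=dict(im=im,M=model(c))
    for t in('board','block','fulcrum','bar','packing'):
        r=manip.outline_of(t,c); D[c][t]=r[0]['pixels'] if r else None; print(c,t,[ (round(a['score'],2),a['pixels'].sum()) for a in r[:2]])
pickle.dump(D,open('D.pkl','wb'))
for t,p0,z in(('bar',(445,-169,2.8),0),('packing',(600,-328,-.2),0),('board',(570,95,0),0),('fulcrum',(565,0,0),12)):
    ms=[]
    for c in D:
        m=D[c][t]
        if t=='board': m=D[c]['board']|D[c]['block']|D[c]['fulcrum']
        ms.append((m.astype(np.float32),D[c]['M']))
    for sub in(ms[:1],ms[1:],ms):
        p,f=fit(t,sub,p0,z); print(t,np.round(p,3),round(f),[int(m.sum()) for m,_ in sub])
E
```

```text
top board [(0.78, np.int64(5919))]
top block [(0.76, np.int64(2235))]
top fulcrum [(0.71, np.int64(205))]
top bar [(0.84, np.int64(1188))]
top packing [(0.58, np.int64(742))]
scene board [(0.68, np.int64(3757))]
scene block [(0.77, np.int64(1570))]
scene fulcrum [(0.51, np.int64(197))]
scene bar [(0.93, np.int64(846)), (0.69, np.int64(3875))]
scene packing [(0.56, np.int64(682))]
bar [ 501.63  -138.867    1.819] 2005 [1188]
bar [343.607 -80.473   3.05 ] 1252 [846]
bar [ 446.707 -144.034    4.397] 394 [1188, 846]
packing [ 6.03933e+02 -3.24533e+02 -3.20000e-01] 91 [742]
packing [ 6.02586e+02 -3.24529e+02 -2.99000e-01] 42 [682]
packing [ 6.02953e+02 -3.24508e+02 -2.97000e-01] 138 [742, 682]
board [ 5.65373e+02  1.11948e+02 -3.30000e-02] 269 [6124]
board [ 5.62808e+02  1.12657e+02 -3.10000e-02] 129 [3958]
board [ 5.64549e+02  1.11835e+02 -3.10000e-02] 450 [6124, 3958]
fulcrum [5.70172e+02 1.10430e+01 8.00000e-03] 27 [205]
fulcrum [ 5.66575e+02  1.06810e+01 -1.40000e-02] 19 [197]
fulcrum [ 5.68011e+02  1.08570e+01 -2.80000e-02] 50 [205, 197]
```

```bash
cat > go.py <<'E'
from h import *
def tool(jaw,tilt=0.):
    """tool pointing down, jaw (z) at angle jaw; then tilt about tool z"""
    z=np.array([np.cos(jaw),np.sin(jaw),0]); x=np.array([0,0,-1.]); y=np.cross(z,x)
    return np.c_[x,y,z]@R.from_rotvec([0,0,tilt]).as_matrix()
def rows(p0,R0,p1,R1,grip,n=None):
    rv=R.from_matrix(R0.T@R1).as_rotvec(); dp=np.array(p1)-p0
    if n is None: n=int(max(1,np.ceil(np.linalg.norm(dp)/55),np.ceil(np.degrees(np.linalg.norm(rv))/9.5)))
    dR=R.from_rotvec(rv/n).as_matrix(); Rc=R0
    for i in range(n):
        d=Rc.T@dp/n/1000
        print(', '.join(f'{v:.4f}' for v in d)+', '+', '.join(f'{v:.2f}' for v in np.degrees(rv/n))+f', {grip},'); Rc=Rc@dR
    print('--')
def cur():
    s=manip.read_state(); return np.array(s['eef_pos']),rot(s['eef_rot']),s
E
python3 - <<'E'
from fit import *; from go import *
import pickle
D=pickle.load(open('D.pkl','rb'))
ms=[(D[c]['bar'].astype(np.float32),D[c]['M']) for c in D]
for sub in(ms[:1],ms[1:],ms): b,f=fit('bar',sub,(445,-169,1.26)); print(np.round(b,3),f,[m.sum() for m,_ in sub])
p,Rt,s=cur(); print(np.round(Rt,2))
u=np.array([np.cos(b[2]),np.sin(b[2])])
g=b[:2]+u*-85; print('grasp',g,'tip',b[:2]+150*u)
for jaw in (b[2]-np.pi/2,b[2]+np.pi/2):
    print('jaw',jaw); rows(p,Rt,[g[0],g[1],100],tool(jaw),.06)
E
```

```text
[ 441.987 -160.846    1.262] 83.125 [np.float32(1188.0)]
[ 439.765 -161.375    1.263] 86.875 [np.float32(846.0)]
[ 441.402 -160.825    1.261] 207.0 [np.float32(1188.0), np.float32(846.0)]
[[ 0.   -0.91  0.42]
 [-0.    0.42  0.91]
 [-1.   -0.   -0.  ]]
grasp [ 415.51660421 -241.78813816] tip [487.0813853  -17.95006698]
jaw -0.30944598580872107
0.0070, -0.0319, -0.0396, 5.53, -0.00, 0.00, 0.06,
0.0070, -0.0356, -0.0364, 5.53, -0.00, 0.00, 0.06,
0.0070, -0.0389, -0.0328, 5.53, -0.00, 0.00, 0.06,
0.0070, -0.0419, -0.0289, 5.53, -0.00, 0.00, 0.06,
0.0070, -0.0445, -0.0247, 5.53, -0.00, 0.00, 0.06,
0.0070, -0.0467, -0.0203, 5.53, -0.00, 0.00, 0.06,
0.0070, -0.0484, -0.0157, 5.53, -0.00, 0.00, 0.06,
0.0070, -0.0497, -0.0110, 5.53, -0.00, 0.00, 0.06,
0.0070, -0.0505, -0.0062, 5.53, -0.00, 0.00, 0.06,
0.0070, -0.0509, -0.0013, 5.53, -0.00, 0.00, 0.06,
0.0070, -0.0508, 0.0036, 5.53, -0.00, 0.00, 0.06,
0.0070, -0.0502, 0.0085, 5.53, -0.00, 0.00, 0.06,
0.0070, -0.0491, 0.0133, 5.53, -0.00, 0.00, 0.06,
0.0070, -0.0476, 0.0180, 5.53, -0.00, 0.00, 0.06,
0.0070, -0.0457, 0.0225, 5.53, -0.00, 0.00, 0.06,
--
jaw 2.832146667781072
0.0070, -0.0319, -0.0396, -6.47, -0.00, -0.00, 0.06,
0.0070, -0.0272, -0.0430, -6.47, -0.00, -0.00, 0.06,
0.0070, -0.0222, -0.0458, -6.47, -0.00, -0.00, 0.06,
0.0070, -0.0169, -0.0480, -6.47, -0.00, -0.00, 0.06,
0.0070, -0.0114, -0.0496, -6.47, -0.00, -0.00, 0.06,
0.0070, -0.0057, -0.0506, -6.47, -0.00, -0.00, 0.06,
0.0070, 0.0000, -0.0509, -6.47, -0.00, -0.00, 0.06,
0.0070, 0.0058, -0.0506, -6.47, -0.00, -0.00, 0.06,
0.0070, 0.0114, -0.0496, -6.47, -0.00, -0.00, 0.06,
0.0070, 0.0169, -0.0480, -6.47, -0.00, -0.00, 0.06,
0.0070, 0.0222, -0.0458, -6.47, -0.00, -0.00, 0.06,
0.0070, 0.0273, -0.0430, -6.47, -0.00, -0.00, 0.06,
0.0070, 0.0319, -0.0396, -6.47, -0.00, -0.00, 0.06,
0.0070, 0.0362, -0.0358, -6.47, -0.00, -0.00, 0.06,
0.0070, 0.0400, -0.0315, -6.47, -0.00, -0.00, 0.06,
--
```

Request:
{"api": "step_arm", "payload": {"commands": [0.007,-0.0319,-0.0396,5.53,0,0,0.06,0.007,-0.0356,-0.0364,5.53,0,0,0.06,0.007,-0.0389,-0.0328,5.53,0,0,0.06,0.007,-0.0419,-0.0289,5.53,0,0,0.06,0.007,-0.0445,-0.0247,5.53,0,0,0.06]}}

```text
clock: 2.42
eef_pos: [292.8, 250.6, 170.4]
eef_rot: [-0.187, 1.57, 0.465]
wrist_force: [-0.1, -0.6, 1.1]
finger_gap: 60.2
```

Request:
{"api": "step_arm", "payload": {"commands": [0.007,-0.0467,-0.0203,5.53,0,0,0.06,0.007,-0.0484,-0.0157,5.53,0,0,0.06,0.007,-0.0497,-0.011,5.53,0,0,0.06,0.007,-0.0505,-0.0062,5.53,0,0,0.06,0.007,-0.0509,-0.0013,5.53,0,0,0.06]}}

```text
clock: 3.05
eef_pos: [354.3, 3.4, 135.6]
eef_rot: [-0.243, 1.57, -0.074]
wrist_force: [0.5, 1.4, -0.3]
finger_gap: 59.9
```

Request:
{"api": "step_arm", "payload": {"commands": [0.007,-0.0508,0.0036,5.53,0,0,0.06,0.007,-0.0502,0.0085,5.53,0,0,0.06,0.007,-0.0491,0.0133,5.53,0,0,0.06,0.007,-0.0476,0.018,5.53,0,0,0.06,0.007,-0.0457,0.0225,5.53,0,0,0.06]}}

```text
clock: 3.68
eef_pos: [415.5, -243.8, 100.3]
eef_rot: [-0.23, 1.57, -0.544]
wrist_force: [0.8, 0.8, 0.9]
finger_gap: 60.0
```

Run:
```python
from go import *
p,Rt,s=cur(); rows(p,Rt,[415.5,-241.8,4],tool(-0.310),.06,3); print(s['clock'],p)
M=model('wrist'); im=manip.camera('wrist'); cv2.imwrite('pics/w1.png',im[:,:,::-1])
# predicted jaw-centre & bar midline in image
b=np.array([441.4,-160.8]);u=np.array([np.cos(1.261),np.sin(1.261)])
print(proj([[*(b+u*t),z] for t,z in((-130,16),(-85,16),(-40,16),(0,8),(150,5))],M))
o=manip.outline_of('bar','wrist'); print([(r['score'],r['centre'],r['pixels'].sum()) for r in o[:2]])
```

```text
0.0321, 0.0006, -0.0002, -0.08, 0.01, 0.00, 0.06,
0.0321, 0.0006, -0.0002, -0.08, 0.01, 0.00, 0.06,
0.0321, 0.0006, -0.0002, -0.08, 0.01, 0.00, 0.06,
--
3.675 [ 415.5017941  -243.78424167  100.29587729]
[[ 253.24685283  241.58672789]
 [ 253.03915587  195.85440022]
 [ 252.81309737  146.07908504]
 [ 252.61301023   98.42668455]
 [ 251.6649892  -112.45287794]]
[(0.73, [125.2, 252.9], np.int64(6055))]
```

View pics/w1.png

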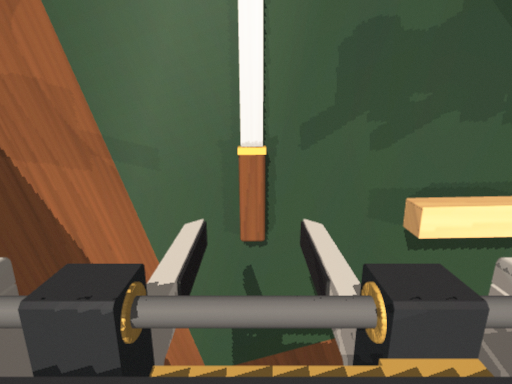

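The bar's handle spans rows 148–240 at column 252, which matches the prediction to within about 2 px. Descend and grip.

Request:
{"api": "step_arm", "payload": {"commands": [0.032,0.0006,0,0,0,0,0.06,0.032,0.0006,0,0,0,0,0.06,0.032,0.0006,0,0,0,0,0.06,0,0,0,0,0,0,0.01,0,0,0,0,0,0,0.01], "squeeze": 45}}

```text
clock: 4.4
eef_pos: [416.2, -240.2, 5.6]
eef_rot: [-0.298, 1.57, -0.608]
wrist_force: [0.1, 1.3, -0.1]
finger_gap: 43.5
```

Request:
{"api": "step_arm", "payload": {"commands": [0,0,0,0,0,0,0.01,0,0,0,0,0,0,0.01,-0.01,0,0,0,0,0,0.01,-0.02,0,0,0,0,0,0.01,-0.03,0,0,0,0,0,0.01]}}

```text
clock: 5.03
eef_pos: [415.3, -239.9, 65.1]
eef_rot: [2.929, 1.569, 2.618]
wrist_force: [-0.1, -0.6, -3.4]
finger_gap: 23.8
```

```bash
cat > plan.py <<'E'
from go import *
B=np.array([564.,112.]);YAW=-.031; BX=7.; XG,ZG=-83.,5.
def bw(x,y,z=0): c,s=np.cos(YAW),np.sin(YAW); return np.array([B[0]+c*x-s*y,B[1]+s*x+c*y,z])
def wb(p): c,s=np.cos(YAW),np.sin(YAW); d=np.array(p)[:2]-B; return np.array([c*d[0]+s*d[1],-s*d[0]+c*d[1]])
def barpose(th,hover,retract,tip_s=-38.,fs=-101.):
    d=np.array([np.cos(th),-np.sin(th)]); n=np.array([np.sin(th),np.cos(th)])
    C=np.array([fs,32.]); L=(tip_s-fs-8*n[0])/d[0]
    T=C+8*n+L*d+[0,hover]-retract*d
    P=T+d*(XG-150)+n*ZG
    return bw(BX,P[0],P[1]),tool(YAW,-th),T
E
python3 - <<'E'
from plan import *
p,Rt,s=cur()
P,Q,T=barpose(.40,2,150); print(p,P,T); rows(p,Rt,P,Q,.01)
print(barpose(.40,2,0))
E
```

```text
[ 415.32519601 -239.90530348   65.0976651 ] [ 558.94516989 -276.84942154  169.80219272] [-176.1591491    74.46241399]
-0.0262, 0.0022, 0.0370, -3.95, -0.82, -5.70, 0.01,
-0.0257, -0.0030, 0.0373, -3.95, -0.82, -5.70, 0.01,
-0.0246, -0.0080, 0.0373, -3.95, -0.82, -5.70, 0.01,
-0.0230, -0.0130, 0.0369, -3.95, -0.82, -5.70, 0.01,
--
(array([ 563.22741756, -138.75665259,  111.38944137]), array([[-0.01207004,  0.02854832,  0.99951954],
       [-0.38923124,  0.92061846, -0.03099504],
       [-0.92106099, -0.38941834,  0.        ]]), array([-38.        ,  16.04966265]))
```

Request:
{"api": "step_arm", "payload": {"commands": [-0.0262,0.0022,0.037,-3.95,-0.82,-5.7,0.01,-0.0257,-0.003,0.0373,-3.95,-0.82,-5.7,0.01,-0.0246,-0.008,0.0373,-3.95,-0.82,-5.7,0.01,-0.023,-0.013,0.0369,-3.95,-0.82,-5.7,0.01,0,0,0,0,0,0,0.01]}}

```text
clock: 5.65
eef_pos: [561.1, -276.4, 171.1]
eef_rot: [-1.563, 1.168, -1.592]
wrist_force: [0.5, -0.7, -3.5]
finger_gap: 23.3
```

```bash
cat > look.py <<'E'
from plan import *
import sys
def overlay(out,cams=('top','scene'),xg=XG,zg=ZG,crop=None):
    p,Rt,s=cur(); ims=[]
    for c in cams:
        M=model(c); im=manip.camera(c)[:,:,::-1]
        im=cv2.resize(im,None,fx=4,fy=4,interpolation=cv2.INTER_CUBIC)
        pts=lambda P:[tuple(int(v) for v in q*4+1.5) for q in proj(P,M)]
        bar=lambda x,y,z:p+Rt@np.array([-(z-zg),x-xg,-y])
        if xg is not None:
          q=pts([bar(150,-10,0),bar(150,10,0),bar(-40,10,0),bar(-40,-10,0)])
          for a,b in zip(q,q[1:]+q[:1]): cv2.line(im,a,b,(0,0,255),1)
        q=pts([bw(55*i,55*j,34) for i,j in((-1,-1),(1,-1),(1,1),(-1,1))])
        for a,b in zip(q,q[1:]+q[:1]): cv2.line(im,a,b,(255,0,0),1)
        q=pts([bw(BX-25,-101,40),bw(BX+25,-101,40)]); cv2.line(im,*q,(0,255,255),1)
        cx,cy=pts([bw(0,-110,40)])[0]; x0=max(0,cx-200);y0=max(0,cy-280); ims.append(im[y0:y0+560,x0:x0+400])
    cv2.imwrite(out,np.hstack(ims))
E
python3 - <<'E'
from look import *
overlay('pics/a2.png'); p,Rt,s=cur(); print(p,Rt.round(3),s['wrist_force'],s['finger_gap'],s['clock'])
E
```

```text
[ 558.75946978 -276.68618512  169.02566691] [[-0.012  0.029  1.   ]
 [-0.389  0.921 -0.031]
 [-0.921 -0.389  0.   ]] [-0.25946104 -0.16637948 -3.39102029] 23.52146047863141 5.75
```

View pics/a2.png

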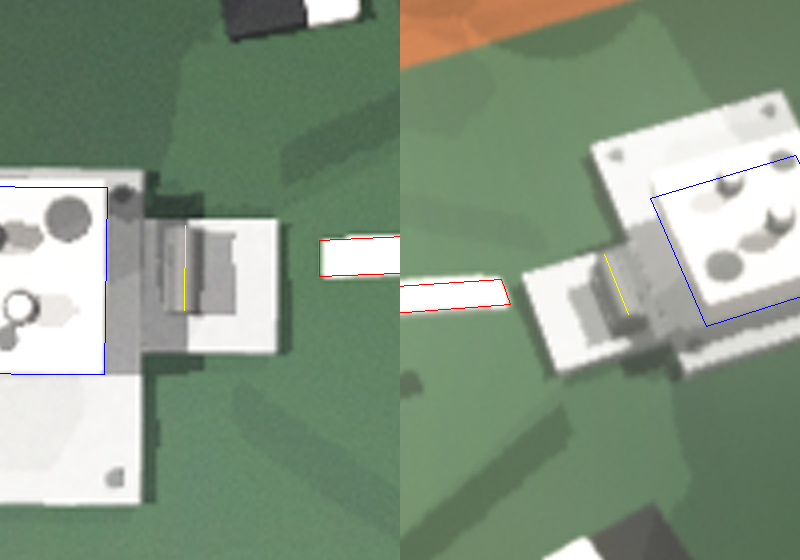

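The bar outline matches the prediction in both views (tip end at about column 319 in top). Approach along the bar axis.

Request:
{"api": "step_arm", "payload": {"commands": [-0.0008,0.035,0,0,0,0,0.01,0,0.035,0,0,0,0,0.01,0,0.025,0,0,0,0,0.01,0,0,0,0,0,0,0.01]}}

```text
clock: 6.25
eef_pos: [561.0, -188.5, 132.2]
eef_rot: [-1.573, 1.171, -1.604]
wrist_force: [-0.5, -0.4, -2.8]
finger_gap: 23.4
```

Run:
```python
from look import *
p,Rt,s=cur(); P,Q,T=barpose(.40,2,50)
print(p,P,Rt.T@(P-p),R.from_matrix(Rt.T@Q).as_rotvec(True),s['wrist_force'])
P,Q,T=barpose(.40,2,0); rows(p,Rt,P,Q,.01,5)
```

```text
[ 561.01136596 -188.47222607  132.15328333] [ 561.80000167 -184.78757558  130.86035849] [-0.25077994  3.91795832  0.67598976] [ 0.03135105 -0.04665539 -0.03812397] [-0.49148958 -0.35982156 -2.76338061]
-0.0000, 0.0108, 0.0001, 0.01, -0.01, -0.01, 0.01,
-0.0000, 0.0108, 0.0001, 0.01, -0.01, -0.01, 0.01,
-0.0000, 0.0108, 0.0001, 0.01, -0.01, -0.01, 0.01,
-0.0000, 0.0108, 0.0001, 0.01, -0.01, -0.01, 0.01,
-0.0000, 0.0108, 0.0001, 0.01, -0.01, -0.01, 0.01,
--
```

Request:
{"api": "step_arm", "payload": {"commands": [0,0.01,0,0,0,0,0.01,0,0.01,0,0,0,0,0.01,0,0.01,0,0,0,0,0.01]}}

```text
clock: 6.62
eef_pos: [562.8, -161.5, 121.2]
eef_rot: [-1.568, 1.17, -1.599]
wrist_force: [-0.1, -0.1, -2.4]
finger_gap: 23.4
```

Request:
{"api": "step_arm", "payload": {"commands": [0,0.01,0,0,0,0,0.01,0,0.01,0,0,0,0,0.01,0,0,0,0,0,0,0.01]}}

```text
clock: 7.0
eef_pos: [563.5, -142.5, 113.2]
eef_rot: [-1.569, 1.17, -1.599]
wrist_force: [0.1, 1.0, -2.9]
finger_gap: 23.5
```

Run:
```python
from look import *
p,Rt,s=cur(); P,Q,T=barpose(.40,2,0)
print(p,P,Rt.T@(P-p),R.from_matrix(Rt.T@Q).as_rotvec(True),s['wrist_force'],s['moment'])
overlay('pics/a3.png')
```

```text
[ 563.52088757 -142.54823778  113.17900277] [ 563.22741756 -138.75665259  111.38944137] [ 0.17357627  4.17945041 -0.40845852] [0.03509656 0.05546289 0.02825747] [ 0.07828859  0.96987927 -2.9472298 ] [ 0.27313356  0.07620194 -0.01186415]
```

View pics/a3.png

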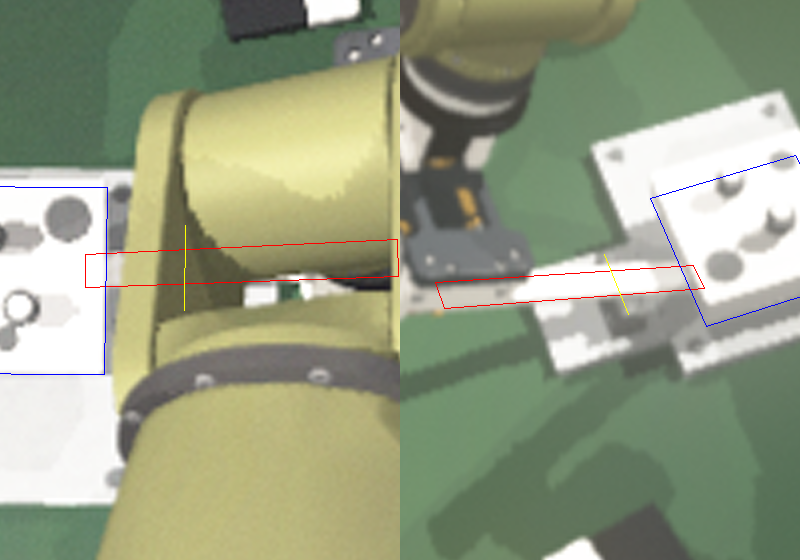

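Run:
```python
from look import *
p,Rt,s=cur(); print(p,s['wrist_force'])
P,Q,T=barpose(.40,2,0); rows(p,Rt,P,Q,.01,1); p,Rt=P,Q
for th in (.38,.36,.34,.32,.30,.28,.26,.24,.22,.20,.18,.16,.14,.12,.10,.08,.06,.04):
    L0=(-38+101-8*np.sin(.4))/np.cos(.4); L=L0+8*(.4-th)
    ts=-101+8*np.sin(th)+L*np.cos(th)
    P,Q,T=barpose(th,0,0,ts); print(th,P[2].round(1)); rows(p,Rt,P,Q,.01,1); p,Rt=P,Q
```

```text
[ 563.56595618 -143.26106181  113.58928386] [ 0.8922816   0.52906495 -2.52378411]
0.0003, 0.0050, -0.0005, -0.01, 0.06, 0.04, 0.01,
--
0.38 106.3
0.0052, 0.0007, -0.0000, 0.00, -0.00, 1.15, 0.01,
--
0.36 103.2
0.0034, -0.0001, -0.0000, -0.00, -0.00, 1.15, 0.01,
--
0.34 100.1
0.0034, -0.0001, 0.0000, -0.00, 0.00, 1.15, 0.01,
--
0.32 97.0
0.0033, -0.0001, -0.0000, 0.00, -0.00, 1.15, 0.01,
--
0.3 93.8
0.0033, -0.0001, 0.0000, -0.00, -0.00, 1.15, 0.01,
--
0.28 90.7
0.0033, -0.0001, 0.0000, 0.00, 0.00, 1.15, 0.01,
--
0.26 87.5
0.0033, -0.0001, -0.0000, -0.00, 0.00, 1.15, 0.01,
--
0.24 84.3
0.0033, -0.0001, 0.0000, -0.00, -0.00, 1.15, 0.01,
--
0.22 81.0
0.0033, -0.0001, 0.0000, -0.00, -0.00, 1.15, 0.01,
--
0.2 77.8
0.0033, -0.0001, -0.0000, -0.00, 0.00, 1.15, 0.01,
--
0.18 74.5
0.0033, -0.0001, 0.0000, 0.00, -0.00, 1.15, 0.01,
--
0.16 71.3
0.0033, -0.0001, -0.0000, 0.00, 0.00, 1.15, 0.01,
--
0.14 68.0
0.0033, -0.0001, 0.0000, -0.00, 0.00, 1.15, 0.01,
--
0.12 64.7
0.0033, -0.0001, -0.0000, -0.00, -0.00, 1.15, 0.01,
--
0.1 61.5
0.0033, -0.0001, 0.0000, 0.00, -0.00, 1.15, 0.01,
--
0.08 58.2
0.0033, -0.0001, -0.0000, 0.00, 0.00, 1.15, 0.01,
--
0.06 54.9
0.0033, -0.0001, 0.0000, 0.00, -0.00, 1.15, 0.01,
--
0.04 51.6
0.0033, -0.0001, 0.0000, 0.00, -0.00, 1.15, 0.01,
--
```

Request:
{"api": "step_arm", "payload": {"commands": [0,0.005,-0.0005,0,0,0,0.01,0.0025,0.0004,0,0,0,0.6,0.01,0.0027,0.0003,0,0,0,0.55,0.01,0,0,0,0,0,0,0.01]}}

```text
clock: 7.6
eef_pos: [563.1, -140.3, 106.4]
eef_rot: [-1.568, 1.191, -1.599]
wrist_force: [-0.1, 1.6, -1.6]
finger_gap: 23.6
```

Request:
{"api": "step_arm", "payload": {"commands": [0.0033,0,0,0,0,1.15,0.01,0.0033,0,0,0,0,1.15,0.01,0,0,0,0,0,0,0.01]}}

```text
clock: 7.98
eef_pos: [562.9, -142.8, 100.1]
eef_rot: [-1.568, 1.231, -1.6]
wrist_force: [0.1, 1.1, -2.4]
finger_gap: 23.4
```

Request:
{"api": "step_arm", "payload": {"commands": [0.0033,0,0,0,0,1.15,0.01,0.0033,0,0,0,0,1.15,0.01,0,0,0,0,0,0,0.01]}}

```text
clock: 8.35
eef_pos: [562.9, -144.8, 93.9]
eef_rot: [-1.568, 1.271, -1.599]
wrist_force: [0.7, -0.0, -2.2]
finger_gap: 23.2
```

Request:
{"api": "step_arm", "payload": {"commands": [0.0033,0,0,0,0,1.15,0.01,0,0,0,0,0,0,0.01]}}

```text
clock: 8.6
eef_pos: [563.0, -145.6, 91.0]
eef_rot: [-1.566, 1.291, -1.597]
wrist_force: [0.1, 2.0, 1.4]
finger_gap: 23.6
```

Request:
{"api": "step_arm", "payload": {"commands": [0.0033,0,0,0,0,1.15,0.01,0,0,0,0,0,0,0.01]}}

```text
clock: 8.85
eef_pos: [563.3, -146.4, 88.4]
eef_rot: [-1.562, 1.312, -1.593]
wrist_force: [-1.4, 3.9, 7.4]
finger_gap: 23.7
```

Request:
{"api": "step_arm", "payload": {"commands": [0.0033,0,0,0,0,1.15,0.01,0,0,0,0,0,0,0.01]}}

```text
clock: 9.1
eef_pos: [563.4, -147.2, 85.5]
eef_rot: [-1.56, 1.332, -1.591]
wrist_force: [-2.4, 5.7, 8.1]
finger_gap: 23.4
```

Request:
{"api": "step_arm", "payload": {"commands": [0.0033,0.0003,0,0,0,1.15,0.01,0,0,0,0,0,0,0.01]}}

```text
clock: 9.35
eef_pos: [563.4, -148.1, 82.4]
eef_rot: [-1.558, 1.351, -1.589]
wrist_force: [-2.2, 3.2, 9.6]
finger_gap: 23.3
```

Request:
{"api": "step_arm", "payload": {"commands": [0.0033,0.0003,0,0,0,1.15,0.01,0,0,0,0,0,0,0.01]}}

```text
clock: 9.6
eef_pos: [563.5, -148.8, 79.3]
eef_rot: [-1.556, 1.371, -1.587]
wrist_force: [-2.5, 0.7, 10.3]
finger_gap: 23.6
```

Request:
{"api": "step_arm", "payload": {"commands": [0.0033,0.0003,0,0,0,1.15,0.01,0,0,0,0,0,0,0.01]}}

```text
clock: 9.85
eef_pos: [563.5, -149.6, 76.1]
eef_rot: [-1.553, 1.39, -1.585]
wrist_force: [-2.9, -1.5, 11.1]
finger_gap: 23.3
```

Request:
{"api": "step_arm", "payload": {"commands": [0.0033,0.0003,0,0,0,1.15,0.01,0,0,0,0,0,0,0.01]}}

```text
clock: 10.1
eef_pos: [563.5, -150.2, 72.9]
eef_rot: [-1.55, 1.41, -1.582]
wrist_force: [-3.0, -4.0, 10.6]
finger_gap: 23.7
```

Request:
{"api": "step_arm", "payload": {"commands": [0.0033,0.0003,0,0,0,1.15,0.01,0,0,0,0,0,0,0.01]}}

```text
clock: 10.35
eef_pos: [563.5, -150.8, 69.7]
eef_rot: [-1.546, 1.429, -1.578]
wrist_force: [-2.6, -7.2, 12.5]
finger_gap: 23.0
```

Request:
{"api": "step_arm", "payload": {"commands": [0.0033,-0.0004,0,0,0,1.15,0.01,0,0,0,0,0,0,0.01]}}

```text
clock: 10.6
eef_pos: [563.4, -151.5, 66.4]
eef_rot: [-1.543, 1.45, -1.575]
wrist_force: [-3.1, -4.5, 10.9]
finger_gap: 23.3
```

Request:
{"api": "step_arm", "payload": {"commands": [0.0033,-0.0004,0,0,0,1.15,0.01,0,0,0,0,0,0,0.01]}}

```text
clock: 10.85
eef_pos: [563.4, -151.9, 63.0]
eef_rot: [-1.539, 1.47, -1.57]
wrist_force: [-2.0, -3.3, 11.2]
finger_gap: 23.4
```

Request:
{"api": "step_arm", "payload": {"commands": [0.0025,-0.0004,0,0,0,0.9,0.01,0,0,0,0,0,0,0.01]}}

```text
clock: 11.1
eef_pos: [563.4, -152.3, 60.5]
eef_rot: [-1.534, 1.486, -1.566]
wrist_force: [-2.9, -1.3, 11.3]
finger_gap: 23.1
```

Request:
{"api": "step_arm", "payload": {"commands": [0.0025,-0.0003,0,0,0,0.9,0.01,0,0,0,0,0,0,0.01]}}

```text
clock: 11.35
eef_pos: [563.4, -152.6, 58.0]
eef_rot: [-1.527, 1.502, -1.558]
wrist_force: [-1.8, -0.8, 9.6]
finger_gap: 23.6
```

Request:
{"api": "step_arm", "payload": {"commands": [0.0025,-0.0002,0,0,0,0.9,0.01,0,0,0,0,0,0,0.01]}}

```text
clock: 11.6
eef_pos: [563.3, -152.8, 55.5]
eef_rot: [-1.515, 1.518, -1.546]
wrist_force: [-2.4, 0.3, 10.8]
finger_gap: 23.4
```

Request:
{"api": "step_arm", "payload": {"commands": [0.002,0,0,0,0,0.7,0.01,0,0,0,0,0,0,0.01]}}

```text
clock: 11.85
eef_pos: [563.3, -153.0, 53.5]
eef_rot: [-1.498, 1.53, -1.529]
wrist_force: [-3.4, -0.1, 10.5]
finger_gap: 23.9
```

Request:
{"api": "step_arm", "payload": {"commands": [0.0015,0,0,0,0,0.5,0.01,0,0,0,0,0,0,0.01]}}

```text
clock: 12.1
eef_pos: [563.3, -153.1, 52.1]
eef_rot: [-1.478, 1.539, -1.509]
wrist_force: [-2.6, 0.6, 10.8]
finger_gap: 23.6
```

Request:
{"api": "step_arm", "payload": {"commands": [0.0015,0,0,0,0,0.5,0.01,0,0,0,0,0,0,0.01]}}

```text
clock: 12.35
eef_pos: [563.4, -153.2, 50.6]
eef_rot: [-1.441, 1.547, -1.472]
wrist_force: [-3.7, 0.1, 11.7]
finger_gap: 23.1
```

Request:
{"api": "step_arm", "payload": {"commands": [0.0015,0,0,0,0,0.5,0.01,0,0,0,0,0,0,0.01]}}

```text
clock: 12.6
eef_pos: [563.4, -153.2, 49.2]
eef_rot: [-1.362, 1.556, -1.393]
wrist_force: [-3.9, -0.5, 12.6]
finger_gap: 23.8
```

Request:
{"api": "step_arm", "payload": {"commands": [0.0015,0,0,0,0,0.5,0.01,0,0,0,0,0,0,0.01]}}

```text
clock: 12.85
eef_pos: [563.6, -153.2, 48.2]
eef_rot: [-1.033, 1.564, -1.064]
wrist_force: [-4.5, 1.1, 17.9]
finger_gap: 23.3
```

Request:
{"api": "step_arm", "payload": {"commands": [0.0012,0,0,0,0,0.4,0.01,0,0,0,0,0,0,0.01]}}

```text
clock: 13.1
eef_pos: [563.7, -153.2, 47.4]
eef_rot: [0.2, 1.567, 0.169]
wrist_force: [-7.0, 1.9, 21.4]
finger_gap: 23.3
```

Request:
{"api": "step_arm", "payload": {"commands": [-0.0003,0,0,0,0,0,0.01,0,0,0,0,0,0,0.01,0,0,0,0,0,0,0.01]}}

```text
clock: 13.48
eef_pos: [563.7, -153.2, 47.7]
eef_rot: [0.155, 1.567, 0.124]
wrist_force: [-5.6, 0.2, 19.6]
finger_gap: 23.1
```

Run:
```python
from fit import *; from plan import *
import pickle
from scipy.optimize import minimize_scalar
D=pickle.load(open('D.pkl','rb')); c='scene'; M=D[c]['M']
im=manip.camera(c); r=manip.outline_of('block',c); m=r[0]['pixels']; print(r[0]['score'],m.sum(),D[c]['block'].sum())
p,Rt,s=cur(); print(p,s['wrist_force'],s['moment'])
# block image shift: match white block region with old image along projected vertical
a=cv2.cvtColor(D[c]['im'],cv2.COLOR_RGB2GRAY); b=cv2.cvtColor(im,cv2.COLOR_RGB2GRAY)
q0=proj([bw(20,10,64),bw(-20,20,64)],M); print(q0,proj([bw(20,10,76),bw(-20,20,76)],M)-q0)
cx,cy=proj([bw(10,15,66)],M)[0].round().astype(int); print('c',cx,cy)
def h(t):
    return cv2.resize(t,None,fx=10,fy=10,interpolation=cv2.INTER_CUBIC)
A=h(a);Bm=h(b);t=A[cy*10-180:cy*10+180,cx*10-180:cx*10+180]
S=Bm[cy*10-280:cy*10+280,cx*10-280:cx*10+280]; rr=cv2.matchTemplate(S,t,cv2.TM_CCOEFF_NORMED); _,v,_,l=cv2.minMaxLoc(rr); print('shift px',(l[0]-100)/10,(l[1]-100)/10,v)
x,y=cx-60,cy-60
cv2.imwrite('pics/blk.png',np.hstack([cv2.resize(q[y:y+100,x-20:x+80,::-1],(400,400),interpolation=cv2.INTER_CUBIC) for q in(D[c]['im'],im)]))
```

```text
0.98 1521 1570
[ 563.72880261 -153.20538363   47.69657173] [-5.70594964  0.55329933 20.22673505] [-0.16377639  1.43729219  0.09082425]
[[281.74477436 188.46398011]
 [279.60182972 175.91195166]] [[ 0.26406383 -2.52307139]
 [ 0.23787962 -2.59282225]]
c 282 185
shift px 0.2 -1.7 0.9176378846168518
```

View pics/blk.png

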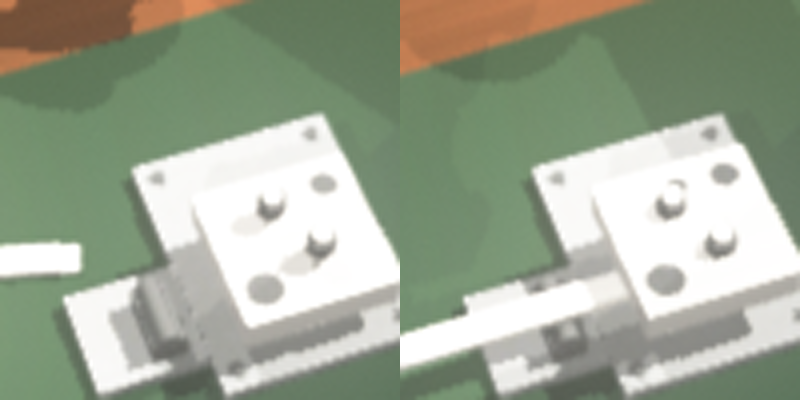

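Block-top dots moved up about 2.5 px, against 2.55 px predicted for 12 mm, and the force climbed from 11 to 20 N. The block is at the collars. Unload gently.

Request:
{"api": "step_arm", "payload": {"commands": [-0.001,0,-0.0007,0,0,0,0.01,-0.001,0,-0.0007,0,0,0,0.01,0,0,0,0,0,0,0.01]}}

```text
clock: 13.95
eef_pos: [562.6, -153.1, 49.0]
eef_rot: [0.142, 1.566, 0.111]
wrist_force: [0.4, 1.2, 10.5]
finger_gap: 23.1
```

Request:
{"api": "step_arm", "payload": {"commands": [-0.001,0,-0.0003,0,0,0,0.01,0,0,0,0,0,0,0.01]}}

```text
clock: 14.2
eef_pos: [562.3, -153.1, 49.7]
eef_rot: [0.167, 1.566, 0.136]
wrist_force: [3.5, 0.4, 6.8]
finger_gap: 23.5
```

Request:
{"api": "step_arm", "payload": {"commands": [-0.0015,0,0.0005,0,0,0,0.01,0,0,0,0,0,0,0.01]}}

```text
clock: 14.45
eef_pos: [562.1, -153.0, 50.3]
eef_rot: [0.372, 1.568, 0.341]
wrist_force: [3.2, -2.3, 2.6]
finger_gap: 23.8
```

Request:
{"api": "step_arm", "payload": {"commands": [0,0,0,0,0,0,0.05,0,0,0,0,0,0,0.05,0,0,0,0,0,0,0.05]}}

```text
clock: 14.82
eef_pos: [561.3, -152.4, 49.7]
eef_rot: [1.365, 1.569, 1.334]
wrist_force: [-0.2, 0.2, -0.4]
finger_gap: 48.4
```

Request:
{"api": "step_arm", "payload": {"commands": [-0.03,0,0,0,0,0,0.05,-0.05,0,0,0,0,0,0.06,-0.03,0,0,0,0,0,0.06]}}

```text
clock: 15.2
eef_pos: [561.8, -152.8, 162.2]
eef_rot: [0.345, 1.568, 0.314]
wrist_force: [0.1, -0.3, -0.0]
finger_gap: 59.7
```

Run:
```python
from plan import *
p,Rt,s=cur(); print(p,s['clock'],s['wrist_force'])
k=np.array([602.95,-324.5]); yaw=-.297; u=np.array([np.cos(yaw),np.sin(yaw)])
g=k-18*u; print(g)   # grip at packing x -18 (u points +x: leading end)
for jaw in(yaw+np.pi/2,yaw-np.pi/2): print(jaw); rows(p,Rt,[*g,110],tool(jaw),.07)
```

```text
[ 561.79069235 -152.78885559  162.2498842 ] 15.2 [ 0.07167055 -0.30962973 -0.01515051]
[ 585.73806251 -319.23224831]
1.2737963267948966
0.0065, -0.0207, 0.0036, -9.34, 0.02, 0.01, 0.07,
0.0065, -0.0210, 0.0002, -9.34, 0.02, 0.01, 0.07,
0.0065, -0.0208, -0.0032, -9.34, 0.02, 0.01, 0.07,
0.0065, -0.0200, -0.0065, -9.34, 0.02, 0.01, 0.07,
0.0065, -0.0187, -0.0097, -9.34, 0.02, 0.01, 0.07,
0.0065, -0.0168, -0.0126, -9.34, 0.02, 0.01, 0.07,
0.0065, -0.0146, -0.0152, -9.34, 0.02, 0.01, 0.07,
0.0065, -0.0119, -0.0173, -9.34, 0.02, 0.01, 0.07,
--
-1.8677963267948965
0.0043, -0.0138, 0.0024, 8.77, 0.01, -0.02, 0.07,
0.0044, -0.0133, 0.0045, 8.77, 0.01, -0.02, 0.07,
0.0044, -0.0124, 0.0065, 8.77, 0.01, -0.02, 0.07,
0.0044, -0.0113, 0.0083, 8.77, 0.01, -0.02, 0.07,
0.0044, -0.0099, 0.0099, 8.77, 0.01, -0.02, 0.07,
0.0044, -0.0083, 0.0113, 8.77, 0.01, -0.02, 0.07,
0.0044, -0.0065, 0.0124, 8.77, 0.01, -0.02, 0.07,
0.0044, -0.0045, 0.0133, 8.77, 0.01, -0.02, 0.07,
0.0044, -0.0024, 0.0138, 8.77, 0.01, -0.02, 0.07,
0.0044, -0.0003, 0.0140, 8.77, 0.01, -0.02, 0.07,
0.0044, 0.0019, 0.0139, 8.77, 0.01, -0.02, 0.07,
0.0044, 0.0040, 0.0134, 8.77, 0.01, -0.02, 0.07,
--
```

Request:
{"api": "step_arm", "payload": {"commands": [0.0065,-0.0207,0.0036,-9.34,0,0,0.07,0.0065,-0.021,0.0002,-9.34,0,0,0.07,0.0065,-0.0208,-0.0032,-9.34,0,0,0.07,0.0065,-0.02,-0.0065,-9.34,0,0,0.07,0.0065,-0.0187,-0.0097,-9.34,0,0,0.07]}}

```text
clock: 15.82
eef_pos: [576.4, -257.4, 126.9]
eef_rot: [0.349, 1.569, 1.139]
wrist_force: [-0.2, -0.7, 0.0]
finger_gap: 69.5
```

Request:
{"api": "step_arm", "payload": {"commands": [0.0065,-0.0168,-0.0126,-9.34,0,0,0.07,0.0065,-0.0146,-0.0152,-9.34,0,0,0.07,0.0065,-0.0119,-0.0173,-9.34,0,0,0.07,0,0,0,0,0,0,0.07]}}

```text
clock: 16.32
eef_pos: [584.8, -319.8, 106.7]
eef_rot: [0.316, 1.568, 1.587]
wrist_force: [0.6, 0.4, -0.3]
finger_gap: 70.1
```

Run:
```python
from fit import *; from plan import *
p,Rt,s=cur(); print(p,s['clock'])
M=model('wrist'); im=manip.camera('wrist'); r=manip.outline_of('packing','wrist'); print([(round(a['score'],2),a['pixels'].sum(),a['centre']) for a in r[:2]])
m=r[0]['pixels'].astype(np.float32)
k,f=fit('packing',[(m,M)],(602.95,-324.5,-.297)); print(k,f)
g=k[:2]-18*np.array([np.cos(k[2]),np.sin(k[2])]); rows(p,Rt,[*g,4],tool(k[2]+np.pi/2),.07,3)
```

```text
[ 584.81423737 -319.83763083  106.74345028] 16.325
[(0.92, np.int64(4008), [213.5, 251.8])]
[ 6.02474371e+02 -3.23144869e+02 -2.91638110e-01] 121.375
0.0342, 0.0000, 0.0006, -0.16, 0.04, -0.01, 0.07,
0.0342, 0.0000, 0.0006, -0.16, 0.04, -0.01, 0.07,
0.0342, 0.0000, 0.0006, -0.16, 0.04, -0.01, 0.07,
--
```

Request:
{"api": "step_arm", "payload": {"commands": [0.034,0,0.0006,-0.1,0,0,0.07,0.034,0,0.0006,-0.1,0,0,0.07,0.0335,0,0.0006,-0.1,0,0,0.07,0,0,0,0,0,0,0.02,0,0,0,0,0,0,0.02], "squeeze": 25}}

```text
clock: 17.05
eef_pos: [586.8, -317.3, 8.1]
eef_rot: [-1.122, 1.568, 0.156]
wrist_force: [0.2, 0.4, 0.8]
finger_gap: 53.6
```

Request:
{"api": "step_arm", "payload": {"commands": [0,0,0,0,0,0,0.02,0,0,0,0,0,0,0.02]}}

```text
clock: 17.3
eef_pos: [586.4, -317.5, 7.4]
eef_rot: [-1.028, 1.568, 0.25]
wrist_force: [-0.7, -2.3, 2.3]
finger_gap: 33.6
```

Run:
```python
from fit import *; from plan import *
p,Rt,s=cur(); print(p,s['clock'],s['wrist_force'],s['finger_gap'])
jaw=np.arctan2(Rt[1,2],Rt[0,2]); print('jaw',jaw,jaw-np.pi/2)
y=jaw-np.pi/2; k=np.array([602.5,-323.2]); off=(p[:2]-k)@np.array([np.cos(y),np.sin(y)]); print('TCP at packing x',off)
```

```text
[ 586.41576596 -317.52738363    7.40295065] 17.3 [-0.71203663 -2.33249081  2.25544808] 33.55329178312947
jaw 1.2780966348750824 -0.29269969191981415
TCP at packing x -17.03691205219922
```

Request:
{"api": "step_arm", "payload": {"commands": [0.0032,0,0,0,0,0,0.05,0,0,0,0,0,0,0.02,0,0,0,0,0,0,0.02,0,0,0,0,0,0,0.02]}}

```text
clock: 17.8
eef_pos: [586.0, -317.3, 2.9]
eef_rot: [-0.284, 1.569, 0.995]
wrist_force: [-0.4, 0.5, -0.9]
finger_gap: 29.7
```

Run:
```python
from plan import *
p,Rt,s=cur(); print(p,s['clock'],s['wrist_force'],s['finger_gap'])
jaw=np.arctan2(Rt[1,2],Rt[0,2]); print('jaw',jaw)
up=p+[0,0,100]
print('up'); rows(p,Rt,up,Rt,.02)
# pre-insert: packing centre at board x -85-60, y 0, bottom 14.5
off=-17; zoff=p[2]
T=bw(-85-60+off,0,60+zoff); rows(up,Rt,T,tool(YAW+np.pi/2),.02); print(T)
```

```text
[ 585.95889764 -317.26095942    2.92767213] 17.8 [-0.38988324  0.47525508 -0.85613671] 29.7171296263223
jaw 1.2783181331958968
up
-0.0500, -0.0000, 0.0001, 0.00, 0.00, 0.00, 0.02,
-0.0500, -0.0000, 0.0001, 0.00, 0.00, 0.00, 0.02,
--
0.0045, 0.0335, 0.0403, -1.66, 0.01, 0.01, 0.02,
0.0045, 0.0323, 0.0413, -1.66, 0.01, 0.01, 0.02,
0.0045, 0.0311, 0.0422, -1.66, 0.01, 0.01, 0.02,
0.0045, 0.0298, 0.0431, -1.66, 0.01, 0.01, 0.02,
0.0045, 0.0286, 0.0439, -1.66, 0.01, 0.01, 0.02,
0.0045, 0.0273, 0.0447, -1.66, 0.01, 0.01, 0.02,
0.0045, 0.0260, 0.0455, -1.66, 0.01, 0.01, 0.02,
0.0045, 0.0246, 0.0462, -1.66, 0.01, 0.01, 0.02,
0.0045, 0.0233, 0.0469, -1.66, 0.01, 0.01, 0.02,
--
[402.07783477 117.02119568  62.92767213]
```

Request:
{"api": "step_arm", "payload": {"commands": [-0.05,0,0,0,0,0,0.02,-0.05,0,0,0,0,0,0.02,0,0.0335,0.0403,-1.66,0,0,0.02,0,0.0323,0.0413,-1.66,0,0,0.02,0,0.0311,0.0422,-1.66,0,0,0.02]}}

```text
clock: 18.42
eef_pos: [523.7, -171.2, 103.3]
eef_rot: [-0.58, 1.569, 0.786]
wrist_force: [2.1, -0.5, -0.9]
finger_gap: 30.0
```

Request:
{"api": "step_arm", "payload": {"commands": [0,0.0298,0.0431,-1.66,0,0,0.02,0,0.0286,0.0439,-1.66,0,0,0.02,0,0.0273,0.0447,-1.66,0,0,0.02,0,0.026,0.0455,-1.66,0,0,0.02,0,0.0246,0.0462,-1.66,0,0,0.02]}}

```text
clock: 19.05
eef_pos: [421.7, 69.9, 103.7]
eef_rot: [-0.792, 1.568, 0.719]
wrist_force: [1.0, 0.0, -1.8]
finger_gap: 30.1
```

Request:
{"api": "step_arm", "payload": {"commands": [0,0.0233,0.0469,-1.66,0,0,0.02,0.02,0,0,0,0,0,0.02,0.02,0,0,0,0,0,0.02,0,0,0,0,0,0,0.02]}}

```text
clock: 19.55
eef_pos: [401.4, 116.8, 62.8]
eef_rot: [0.696, 1.569, 2.236]
wrist_force: [-0.7, -0.5, -0.0]
finger_gap: 29.9
```

Run:
```python
from plan import *
p,Rt,s=cur(); print(p,s['clock'],s['wrist_force'],s['finger_gap'])
off=-17
T=bw(-85-60+off,0,2.9+15); Q=tool(YAW+np.pi/2); rows(p,Rt,T,Q,.02,2); print(T)
ims=[]
for c in('top','scene'):
    M=model(c); im=manip.camera(c)[:,:,::-1]; im=cv2.resize(im,None,fx=4,fy=4,interpolation=cv2.INTER_CUBIC)
    pk=lambda x,y,z:p+Rt@np.array([-(z-2.9),x-off,0])+Rt[:,2]*y
    P=lambda L:[tuple(int(v) for v in q*4+1.5) for q in proj(L,M)]
    for L,col in(([pk(55,-15,31),pk(55,15,31),pk(-55,15,31),pk(-55,-15,31)],(0,0,255)),([bw(55*i,55*j,76) for i,j in((-1,-1),(1,-1),(1,1),(-1,1))],(255,0,0))):
        q=P(L)
        for a,b in zip(q,q[1:]+q[:1]): cv2.line(im,a,b,col,1)
    cx,cy=P([bw(-60,0,60)])[0]; y0=max(0,cy-280);x0=max(0,cx-200); ims.append(im[y0:y0+560,x0:x0+400])
cv2.imwrite('pics/p1.png',np.hstack(ims))
```

```text
[401.42623308 116.79022442  62.77086808] 19.55 [-0.68109175 -0.46912499 -0.01602265] 29.867093011855747
0.0224, -0.0003, 0.0001, -0.01, 0.03, -0.03, 0.02,
0.0224, -0.0003, 0.0001, -0.01, 0.03, -0.03, 0.02,
--
[402.07783477 117.02119568  17.9       ]
```

View pics/p1.png

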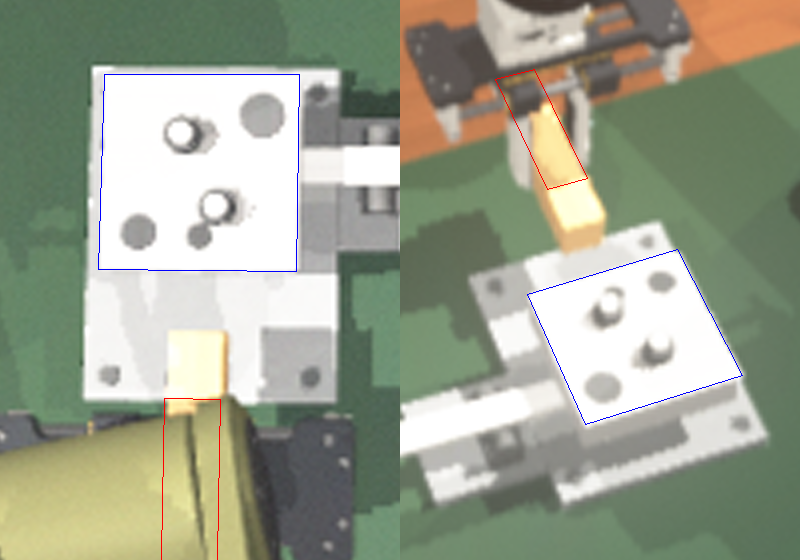

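The overlay had a sign error: the red box is 34 mm too far back. Corrected, the packing matches within about 2 mm laterally. The block outline at z = 76 fits both views, so the block is up. Lower the packing onto the plate.

Request:
{"api": "step_arm", "payload": {"commands": [0.022,0,0,0,0,0,0.02,0.02,0,-0.001,0,0,0,0.02,0.004,0,0.002,0,0,0,0.02,0,0,0,0,0,0,0.02]}}

```text
clock: 20.15
eef_pos: [402.7, 118.1, 18.2]
eef_rot: [-0.85, 1.568, 0.689]
wrist_force: [0.6, -0.8, -0.9]
finger_gap: 29.9
```

Request:
{"api": "step_arm", "payload": {"commands": [0.001,0,0,0,0,0,0.02,0,0,0,0,0,0,0.02]}}

```text
clock: 20.4
eef_pos: [402.5, 118.0, 17.0]
eef_rot: [-0.867, 1.568, 0.672]
wrist_force: [-0.5, -0.4, 0.2]
finger_gap: 30.2
```

Run:
```python
from plan import *
p,Rt,s=cur(); print(p,s['clock'],s['wrist_force'],s['moment'],s['finger_gap'], R.from_matrix(Rt.T@tool(YAW+np.pi/2)).as_rotvec(True))
```

```text
[402.50299971 117.96314236  16.95714294] 20.4 [-0.51230644 -0.36763213  0.23455088] [0.04291715 0.05884674 0.02314816] 30.213938458597983 [-0.04051367  0.10016434  0.11811736]
```

Request:
{"api": "step_arm", "payload": {"commands": [0.001,0,0,0,0,0,0.02,0,-0.01,0,0,0,0,0.02,0,-0.01,0,0,0,0,0.02,0,-0.008,0,0,0,0,0.02,0,0,0,0,0,0,0.02]}}

```text
clock: 21.02
eef_pos: [430.7, 117.0, 15.4]
eef_rot: [-0.634, 1.569, 0.905]
wrist_force: [-0.6, -0.1, 0.3]
finger_gap: 29.9
```

Request:
{"api": "step_arm", "payload": {"commands": [0,-0.004,0,0,0,0,0.02,0,-0.004,0,0,0,0,0.02,0,-0.004,0,0,0,0,0.02,0,0,0,0,0,0,0.02]}}

```text
clock: 21.52
eef_pos: [442.4, 116.6, 15.5]
eef_rot: [-0.691, 1.569, 0.848]
wrist_force: [0.2, -0.3, -1.1]
finger_gap: 29.6
```

Run:
```python
from fit import *; from plan import *
p,Rt,s=cur(); print(p,wb(p),s['wrist_force'],s['moment'])
for c in('top','scene'):
    manip.camera(c); r=manip.outline_of('packing',c)
    if r:
        m=r[0]['pixels']; print(c,r[0]['score'],m.sum())
        cn,_=cv2.findContours(m.astype(np.uint8),0,2); cn=max(cn,key=cv2.contourArea)[:,0]
        w=ray(cn,43,model(c)); b=np.array([wb(q) for q in w]); print(b.min(0),b.max(0))
```

```text
[442.41967528 116.6469157   15.51755842] [-121.66594136    0.8762966 ] [ 0.22729796 -0.3093725  -1.14656678] [ 0.02810093  0.01932346 -0.0122203 ]
top 0.57 1178
[  -4.5077661  -319.26527506] [ 23.60466772 -55.0514023 ]
scene 0.49 154
[-146.87677149  -18.11277187] [-81.58221753  13.39834017]
```

Request:
{"api": "step_arm", "payload": {"commands": [0,-0.004,0,0,0,0,0.02,0,-0.004,0,0,0,0,0.02,0,-0.004,0,0,0,0,0.02,0,0,0,0,0,0,0.02]}}

```text
clock: 22.22
eef_pos: [454.4, 116.2, 15.5]
eef_rot: [-0.672, 1.569, 0.867]
wrist_force: [-0.8, 0.4, -0.7]
finger_gap: 29.8
```

Request:
{"api": "step_arm", "payload": {"commands": [0,-0.0015,0,0,0,0,0.02,0,-0.0015,0,0,0,0,0.02,0,0,0,0,0,0,0.02]}}

```text
clock: 22.6
eef_pos: [457.2, 116.2, 15.5]
eef_rot: [-0.672, 1.569, 0.867]
wrist_force: [-0.9, 1.1, -1.2]
finger_gap: 29.8
```

Request:
{"api": "step_arm", "payload": {"commands": [0,-0.0015,0,0,0,0,0.02,0,0,0,0,0,0,0.02]}}

```text
clock: 22.85
eef_pos: [458.8, 116.1, 15.6]
eef_rot: [-0.695, 1.569, 0.844]
wrist_force: [0.1, -0.2, -1.0]
finger_gap: 29.8
```

Request:
{"api": "step_arm", "payload": {"commands": [0,-0.001,0,0,0,0,0.02,0,0,0,0,0,0,0.02]}}

```text
clock: 23.1
eef_pos: [459.8, 116.1, 15.5]
eef_rot: [-0.688, 1.569, 0.852]
wrist_force: [-0.2, -0.5, -0.4]
finger_gap: 29.7
```

Request:
{"api": "step_arm", "payload": {"commands": [0,-0.001,0,0,0,0,0.02,0,0,0,0,0,0,0.02]}}

```text
clock: 23.35
eef_pos: [460.2, 116.0, 15.4]
eef_rot: [0.087, 1.569, 1.627]
wrist_force: [-5.9, 0.0, 1.2]
finger_gap: 29.6
```

Request:
{"api": "step_arm", "payload": {"commands": [0,-0.001,0,0,0,0,0.02,0,0,0,0,0,0,0.02]}}

```text
clock: 23.6
eef_pos: [460.4, 115.8, 15.2]
eef_rot: [1.177, 1.569, 2.717]
wrist_force: [-10.7, -2.7, 3.8]
finger_gap: 30.1
```

Request:
{"api": "step_arm", "payload": {"commands": [0,-0.001,0,0,0,0,0.02,0,0,0,0,0,0,0.02]}}

```text
clock: 23.85
eef_pos: [460.7, 115.7, 14.9]
eef_rot: [1.417, 1.567, 2.956]
wrist_force: [-14.9, -1.2, 5.7]
finger_gap: 30.1
```

Request:
{"api": "step_arm", "payload": {"commands": [0,0,0,0,0,0,0.02,0,0.0015,0,0,0,0,0.02,0,0.001,0,0,0,0,0.02,0,0,0,0,0,0,0.02]}}

```text
clock: 24.35
eef_pos: [460.5, 116.1, 15.7]
eef_rot: [-0.874, 1.568, 0.665]
wrist_force: [-0.3, -0.4, -1.0]
finger_gap: 29.5
```

Request:
{"api": "step_arm", "payload": {"commands": [0,0,0,0,0,0,0.05,0,0,0,0,0,0,0.05,0,0,0,0,0,0,0.05]}}

```text
clock: 24.72
eef_pos: [460.3, 116.1, 15.6]
eef_rot: [-0.734, 1.569, 0.805]
wrist_force: [-0.5, -0.8, -0.6]
finger_gap: 49.5
```

Request:
{"api": "step_arm", "payload": {"commands": [-0.02,0,0,0,0,0,0.05,-0.04,0,0,0,0,0,0.06,-0.06,0,0,0,0,0,0.06,-0.05,0,0,0,0,0,0.06]}}

```text
clock: 25.22
eef_pos: [459.9, 115.8, 187.8]
eef_rot: [-0.918, 1.568, 0.621]
wrist_force: [0.8, 0.0, 0.2]
finger_gap: 59.8
```

Request:
{"api": "step_arm", "payload": {"commands": [0,0.05,0,0,0,0,0.06,0,0.05,0,0,0,0,0.06,0,0,0,0,0,0,0.06]}}

```text
clock: 25.6
eef_pos: [358.2, 119.1, 185.8]
eef_rot: [-0.872, 1.568, 0.668]
wrist_force: [0.1, 0.9, 0.1]
finger_gap: 60.3
```

Run:
```python
from fit import *; from plan import *
p,Rt,s=cur(); print(p,s['clock'],s['wrist_force'])
ims=[]
for c in('top','scene','wrist'):
    M=model(c); im=manip.camera(c)[:,:,::-1]; im=cv2.resize(im,None,fx=3,fy=3,interpolation=cv2.INTER_CUBIC)
    P=lambda L:[tuple(int(v) for v in q*3+1) for q in proj(L,M)]
    for L,col in(([bw(x,y,43) for x,y in((-140,-15),(-55,-15),(-55,15),(-140,15))],(0,0,255)),([bw(55*i,55*j,76) for i,j in((-1,-1),(1,-1),(1,1),(-1,1))],(255,0,0)),([bw(x,y,12) for x,y in((-140,-15),(-140,15))],(0,0,255))):
        q=P(L)
        for a,b in zip(q,q[1:]+q[:1]): cv2.line(im,a,b,col,1)
    cx,cy=P([bw(-60,-40,40)])[0]; y0=max(0,cy-260);x0=max(0,cx-133); o=im[y0:y0+520,x0:x0+266]; ims.append(cv2.copyMakeBorder(o,0,520-o.shape[0],0,266-o.shape[1],0))
cv2.imwrite('pics/f1.png',np.hstack(ims))
```

```text
[358.22255394 119.0854525  185.77766867] 25.6 [0.09572997 0.94276851 0.11306558]
```

View pics/f1.png

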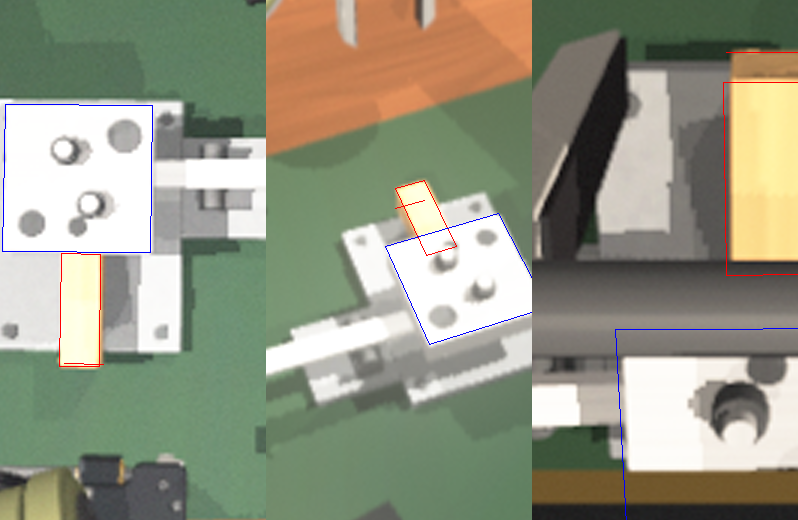

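```bash
python3 -c "
from cell import manip
s=manip.read_state(); print(s['clock'],s['wrist_force']); print(manip.sign_off())"
```

```text
25.75 [0.24335993 0.45115945 1.02038597]
the job is handed in; nothing more can be done
None
```

I levered the die block up to its collars, slid the packing home against the pedestal and let it go. I handed the job in at 25.8 s of the 72 s allowed. No verdict was reported, so these are my own checks.

**Lifting the block:**
- The handle force held at about 10–12 N through the lift, then climbed to about 21 N once the block met the collars. I backed off slightly and held about 20 N for 0.3 s.
- 21 N is nearly 10 N above the lifting force, over the 3–6 N extra you advised. I estimate it put about 100 N on the fulcrum, below the 150 N strain limit.
- In the pictures, the marks on the block's top moved about 2.5 px, against 2.55 px predicted for a 12 mm rise. An automatic image match gave only 1.7 px, but the fixed pins disturb that method, so I discounted it.
- The outline for a fully raised block fitted both the top and scene views.

**Packing:**
- It met the pedestal where predicted, and I pressed it home with about 15 N, then unloaded and released it. When I unloaded, the fingers moved back only about 0.2 mm.
- The final top and scene pictures show it at home, square and about 2 mm or less off the centre line.

**Bar and the rest:**
- The bar is left over the fulcrum. I estimate the tip is about 20 mm under the block, taken from the arm's position rather than measured directly.
- The fulcrum contact force under the resting bar was not measured.
- The arm finished well clear of everything. It never went near the jar, brush or clamp, but I did not measure their positions again at the end.

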